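# Slide the gap gauge under the knife bridge

### The job

Push the red gauge plate along the bench and in under the low metal bridge, from the open side opposite the blue stop bar, until its leading edge rests flush and square against the stop bar. Only push it with the fingers: keep it flat on the bench all the way, never lift or tip it, leave the other things on the bench where they are, and finish with the hand clear of everything.

Things in the scene. Friction and masses are not known exactly. Their poses are not given: they have to be found in the camera images.
- gauge: Loose flat red aluminium gauge plate, five short white lines on top: 120 mm long (its x), 100 mm wide (y), 10 mm thick, about 0.32 kg, flat on the bench. Origin at the centre of its underside. Both ends are alike; it starts with +x within about 20 degrees of the bridge's +x, its centre 210 to 270 mm before the bridge's origin and up to 30 mm to one side of its centre line.
- bridge: Low bridge fixed to the bench: aluminium beam on two blue cheeks. Origin on the bench under the beam's centre; +x is the sliding direction (roughly world +y), from the open entry side to the stop bar. Beam: 40 mm deep (x -20 to +20), underside 14 mm, top 44 mm (bolt heads 54 mm) above the bench. Cheeks: x -22 to +22, inner faces at y = -60 and +60, outer at 82, low feet to 108.
- stop (a point): Centre of the foot of the stop bar's face, on the bench, 60 mm beyond the bridge's origin along the bridge's +x. The fixed blue stop bar is 130 mm wide, 24 mm high and 22 mm deep. The passage floor is the bench itself. With the plate fully home and centred, its origin lies at the bridge's origin and its last 40 mm stick out on the entry side of the beam.
- jar: Bystander: amber glass jar with a steel lid, 48 mm diameter, 60 mm high, standing beyond the stop bar. Origin at the centre of its underside.
- bushing: Bystander: copper bushing (tube), 40 mm outer diameter, 35 mm high, standing on end beyond the stop bar. Origin at the centre of its underside.
- clampscrew: Bystander: steel clamp screw standing on its 40 mm round foot, with a black T-handle 76 mm long on top, 61 mm high, beyond the stop bar. Origin at the centre of its underside.
- driver: Bystander: screwdriver with an orange handle, about 0.2 m long, lying on the bench between the bridge and the robot, along its own x axis.
There are look-alikes about, which are no part of the job. What is shaped like the bridge but purple is not meant. There is more than one size of the gauge; the one meant has the size given above.

How it is judged:
By the outcome, as a careful person would: the job done as asked, in the order asked, and still so for the second after the job is handed in, with the robot touching nothing.
It also fails if it takes over 72 s, if anything falls off the work surface, if the arm or the gripper's body presses on something with over 40 N, if the wrist force passes 120 N, or if a joint passes its speed limit or range.

### The arm

A 6-joint arm with a two-finger parallel gripper is mounted at the origin on the work surface. World frame = base frame: x ahead of the robot, y to its left, z up, the work surface at z = 0. Lengths are in m, angles in rad, forces in N, time in s.
With the tool pointing down it reaches from about 0.35 to 0.95 m from the base axis. Payload 17.4 kg.
Tool frame: the origin (TCP) lies between the finger pads; the fingertips stand 11 mm ahead of it and the grasp point (between the pads) lies 8 mm behind it; z points along the fingers, y is the direction in which the jaws open and shut (so a half turn about z gives the same grasp; the last joint's range is limited). The gripper opens to 93 mm and grips with 3 to 60 N. Pads are 15 mm wide; open, the fingers measure 128 mm over their backs; the gripper's body (75 mm by 188 mm) begins 65 mm behind the grasp point.
Start: joints at [1.17, 0.116, 1.442, -0, 1.584, -0.038], TCP at [0.24, 0.631, 0.23] pointing down, gripper open.
Joint ranges: [-2.83, 2.83], [-0.83, 2.19], [0.07, 2.5], [-1.14, 4.28], [0.01, 3], [-2.97, 2.97]. Speed limits (rad/s): [1.89, 1.89, 2.22, 3.14, 3.14, 3.14].

### API

Orientations are given as a 3x3 rotation matrix whose columns are the frame's x, y, z axes.
In Python, from plant import r gives the robot as it stands.
- The arm moves only by the shell command python3 -m inch 'ROWS' [FORCE]. ROWS is JSON, a list that holds one entry, the list of rows, each a list of 7 numbers: the shift along the tool's x, y, z in cm, then the turn, a rotation vector about the tool's x, y, z in degrees, then the closure, from 0 (fully open) to 1 (shut). A call has 1 to 5 rows; each row is the pose to reach, as a shift and turn from the pose measured when the call began, along the tool's axes at that moment; what a row does not reach only later rows make up. A row lasts 1/12 s, in which the tool goes at most 41.7 mm and 7.16 degrees, less where a joint would pass 70% of its speed; a pose out of reach is approached as far as the arm can. A call with a gripper value outside its range is refused whole. The fingers move at their own pace and stop on an object; FORCE is the grip in N (left out, the last holds). Time passes only in rows, so rows that repeat a pose let the fingers close. It gives the time, the measured TCP pose, the force and the opening at its end, in the units of the state.
- r.state(): the state, without advancing time (a new reading comes with each control period).
- r.read_camera(name): name is "scene" or "top" or "wrist"; returns the picture (480x640x3 uint8, blue, green, red); there is no depth.
- r.calibration(name): a dict with "intrinsics" (3x3 intrinsics, pixels), "k1" (the pictures are not rectified: a ray, as slopes to the right and down, at radius r is drawn at 1 + k1 r^2 times it, then the intrinsics apply), "rvec" (rotation vector, rad) and "tvec" (3), from world to camera coordinates, as OpenCV has them; the wrist camera has in their place "T_tool_cam" (4x4, takes a point from camera to tool coordinates, whose origin is the TCP and whose axes are the flange's). Camera axes: x right, y down, z forward; pixel columns grow to the right and rows downward; lengths in m; the calibration is good to about 2 mm. A picture is of the moment at which its call begins: read the wrist's pose just before it. calibration takes no time and is no camera call.
- r.hand_in(): hands the job in, once; it reports no verdict.
Trained networks look in the newest picture that a camera, given by its name, has taken for a name from the list of things; names that differ only in an ending like _2 or _b are one class to them, and where a whole thing is asked for, a point or a joint stands for the part that bears it (a point fixed in the world has none). Each returns a list of dicts, best first, with "score" (0 to 1); they miss things now and then, are a little off and sometimes report something else, mostly with a low value. They report only what shows in the picture. A call takes as long as a camera call. They do not tell look-alikes from the thing itself.
- r.regions_of(camera, thing): "pixels" (480x640 bool, what is visible of it) and "location" ([row, column] in pixels, amid what is visible of it).
- r.tip_of(camera, thing): "location" ([row, column] in pixels: a listed point, or the origin of a listed thing).
The state is a dict: "time": time; "joints": joint angles; "qvel": joint speeds; "joint_efforts": joint torques, N m; "position": TCP position; "tool_rot": TCP orientation; "wrist_force": force on the tool from outside, world axes, zero at the start; "ft_torque": the same for the moment, N m; "opening": opening from 0.0 (shut) to 1.0 (fully open).
Only numpy, scipy, OpenCV 4.12 (cv2) and the standard library are available. Lean on these libraries where they do the work, as an engineer would, in place of code of your own. Each camera call takes 0.05 s, during which the arm holds its last target.

## Working session

There is one attempt and no reset: what is moved stays moved. The work goes in short steps, Python scripts to look and compute and a shell command to move; the robot and the scene stay as the last step left them, time stands still between calls to the robot, and variables do not carry over. Pictures are saved under pics/ and viewed, and the job is handed in when it is done.

```bash
ls; mkdir -p pics
python3 - <<'E'
from plant import r
import cv2
s=r.state();print(s['time'],s['position'],s['tool_rot'],s['opening'])
for c in ['scene','top']:
    cv2.imwrite(f'pics/{c}0.png',r.read_camera(c)); 
    k=r.calibration(c);print(c,k)
    for t in ['gauge','bridge']:
        for d in r.regions_of(c,t): print(c,t,d['score'],d['location'],d['pixels'].sum())
E
```

```text
pics
0.0 [0.23947167 0.63088687 0.22890605] [[-9.34927868e-01  3.54837553e-01 -4.39039607e-04]
 [ 3.54837824e-01  9.34927230e-01 -1.09200688e-03]
 [ 2.29850361e-05 -1.17673552e-03 -9.99999307e-01]] 0.9959831474367168
scene {'intrinsics': array([[560.45481141,   0.        , 319.96411818],
       [  0.        , 560.45481141, 235.93032021],
       [  0.        ,   0.        ,   1.        ]]), 'k1': 0.04909038243853645, 'rvec': array([ 1.17315069,  2.41964563, -0.87365591]), 'tvec': array([ 0.22470011, -0.40359955,  1.53904473])}
scene gauge 0.59 [182.5, 222.9] 1751
scene gauge 0.59 [236.7, 185.6] 1283
scene bridge 0.87 [133.2, 301.9] 1962
scene bridge 0.7 [231.1, 310.5] 2994
scene bridge 0.64 [343.8, 267.2] 4431
scene bridge 0.55 [262.6, 457.9] 444
top {'intrinsics': array([[475.42928727,   0.        , 317.54483583],
       [  0.        , 475.42928727, 238.82493358],
       [  0.        ,   0.        ,   1.        ]]), 'k1': -0.026703292752421774, 'rvec': array([ 2.12700291, -2.17797289,  0.10008383]), 'tvec': array([0.1802897 , 0.57841018, 1.02574012])}
top gauge 0.93 [246.7, 443.0] 2362
top gauge 0.59 [174.4, 414.6] 1277
top bridge 0.97 [141.3, 287.6] 2270
top bridge 0.93 [347.7, 436.4] 2838
top bridge 0.7 [350.7, 315.4] 712
top bridge 0.57 [249.2, 336.9] 2294
```

View pics/scene0.png

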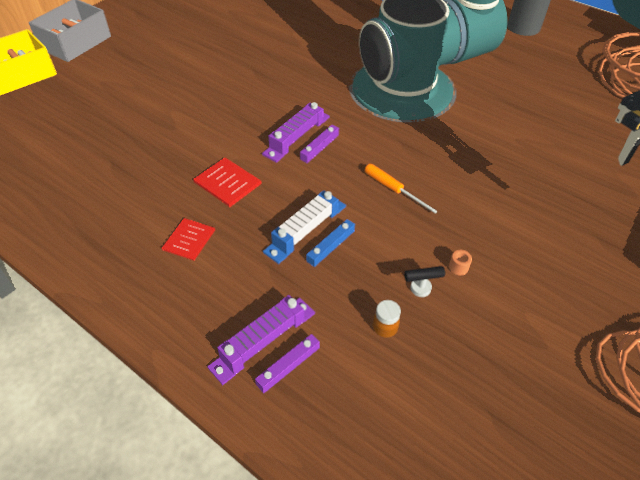

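View pics/top0.png

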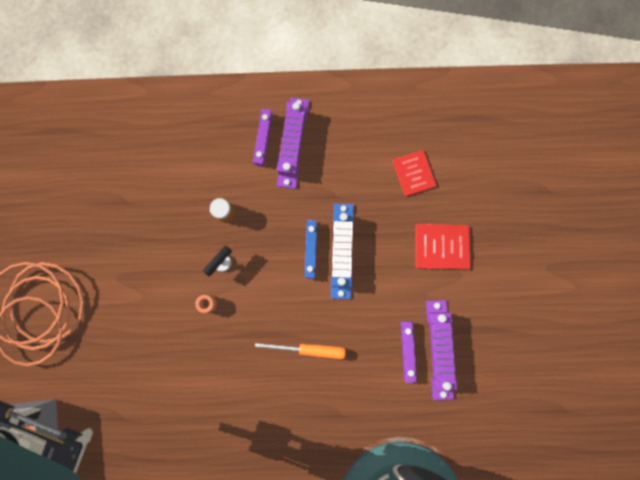

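Gauge candidates (top picture): the large red plate at (443,247) and the small one at (414,173). Bridge candidates: the blue/aluminium one at (342,250), and purple ones at (293,143) and (441,350). I expect the large plate and the blue bridge, and will confirm that by measuring.

```bash
cat > h.py <<'E'
import numpy as np, cv2
from plant import r
def back(cam,uv,z,pose=None):
    k=r.calibration(cam);K=k['intrinsics'];k1=k['k1']
    uv=np.asarray(uv,float).reshape(-1,1,2)
    n=cv2.undistortPointsIter(uv,K,np.array([k1,0,0,0,0.]),None,None,(3,50,1e-10)).reshape(-1,2)
    d=np.c_[n,np.ones(len(n))]
    if cam=='wrist':
        T=np.asarray(k['T_tool_cam']);R0=np.asarray(pose['tool_rot']);p=np.asarray(pose['position'])
        R=R0@T[:3,:3];o=R0@T[:3,3]+p
    else:
        Rw=cv2.Rodrigues(k['rvec'])[0];R=Rw.T;o=-R@k['tvec']
    D=d@R.T
    return o+D*((z-o[2])/D[:,2])[:,None]
def masks(img):
    h=cv2.cvtColor(img,cv2.COLOR_BGR2HSV);H,S,V=cv2.split(h)
    red=((H<4)|(H>175))&(S>190)&(V>120)
    blue=(H>100)&(H<118)&(S>130)&(V>80)
    return red.astype('u1'),blue.astype('u1')
def comps(m,mn):
    n,l,st,c=cv2.connectedComponentsWithStats(m)
    return [(l==i).astype('u1') for i in range(1,n) if st[i,4]>=mn]
def rect(cam,m,z,pose=None):
    cs,_=cv2.findContours(m,cv2.RETR_EXTERNAL,cv2.CHAIN_APPROX_NONE)
    c=max(cs,key=cv2.contourArea).reshape(-1,2)
    P=back(cam,c,z,pose)[:,:2]
    (cx,cy),(w,h),a=cv2.minAreaRect((P*1000).astype('f4'))
    return cx,cy,w,h,a
E
python3 - <<'E'
from h import *
for c in ['top','scene']:
    im=cv2.imread(f'pics/{c}0.png');R,B=masks(im)
    for m in comps(R,300): print(c,'red',np.argwhere(m).mean(0).round(1),np.round(rect(c,m,.01),1))
    for m in comps(B,60): print(c,'blue',np.argwhere(m).mean(0).round(1),m.sum(),np.round(rect(c,m,.024),1))
im=cv2.imread('pics/top0.png')[150:310,290:490];cv2.imwrite('pics/crop0.png',cv2.resize(im,None,fx=4,fy=3.7,interpolation=cv2.INTER_CUBIC)[:600,:800])
print(r.calibration('wrist'))
E
```

```text
top blue [212.  336.6] 79 [643.9 121.3  13.6  32.2  88.5]
top blue [211.5 349.6] 77 [643.2  94.1  13.6  32.2  88.2]
top blue [248.5 310.7] 293 [561.6 182.8  19.3  81.3  86.7]
top blue [288.2 340.6] 231 [473.4 117.   40.1  42.2  88.3]
scene red [181.6 226.9] [ 565.9 -113.5  126.5  103.9   87.4]
scene red [238.8 188.2] [739.  -56.4  92.   77.8  16.4]
scene blue [  4.2 600.9] 271 [-706.3  260.9   79.8  114.9   37.3]
scene blue [205.7 335.7] 172 [489.9 130.   41.1  48.4  85.9]
scene blue [243. 330.] 702 [570.4 188.1  32.5 140.1  86.8]
scene blue [246.2 279.6] 534 [645.  107.7  70.2  65.2   1. ]
{'intrinsics': array([[398.66255543,   0.        , 318.97989354],
       [  0.        , 398.66255543, 238.8643952 ],
       [  0.        ,   0.        ,   1.        ]]), 'k1': 0.0026809255384580054, 'T_tool_cam': array([[-3.39116793e-04, -9.59150003e-01, -2.82897786e-01,
         7.74999748e-02],
       [ 9.99999625e-01, -9.99547726e-05, -8.59833683e-04,
         1.16734612e-03],
       [ 7.96432496e-04, -2.82897972e-01,  9.59149677e-01,
        -1.55057198e-01],
       [ 0.00000000e+00,  0.00000000e+00,  0.00000000e+00,
         1.00000000e+00]])}
```

View pics/crop0.png

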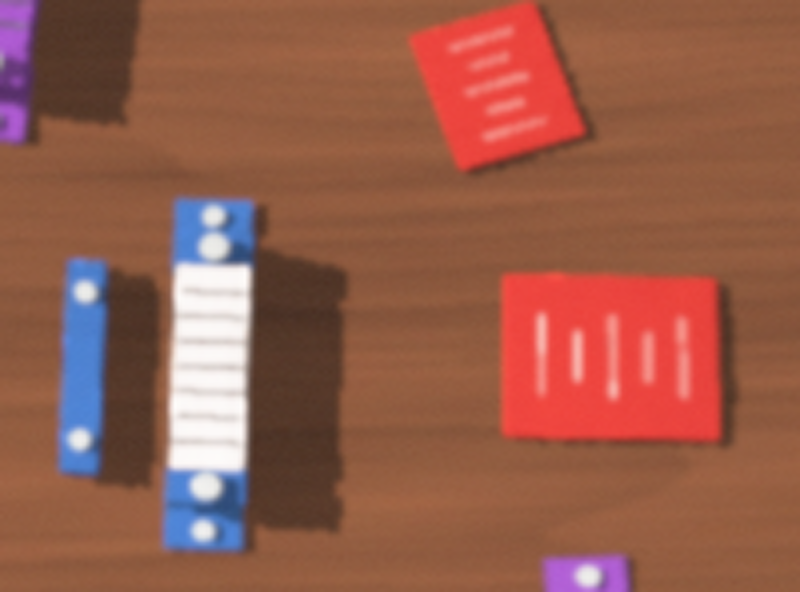

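The crop shows the red plate (500–720, 275–440), larger than the other and with five white lines. Its size (126×104 mm including the sides, against 92×78) fits the one meant. The blue-cheek bridge is at left, and the entry faces the plate. Next come refined poses.

```bash
cat >> h.py <<'E'
def masks(img):
    h=cv2.cvtColor(img,cv2.COLOR_BGR2HSV);H,S,V=cv2.split(h)
    red=((H<6)|(H>174))&(S>160)&(V>140)
    blue=(H>98)&(H<120)&(S>110)&(V>80)
    white=(S<60)&(V>190)
    return red.astype('u1'),blue.astype('u1'),white.astype('u1')
E
python3 - <<'E'
from h import *
im=cv2.imread('pics/top0.png');R,B,W=masks(im)
for m in comps(R,300): print('red',np.argwhere(m).mean(0).round(1),np.round(rect('top',m,.01),1))
for m in comps(B,60): print('blue',np.argwhere(m).mean(0).round(1),m.sum(),np.round(rect('top',m,.024),1))
# beam long direction from white pixels
W[:,:330]=0;W[:,356:]=0;W[:220]=0;W[278:]=0
print('beam',np.round(rect('top',cv2.morphologyEx(W,cv2.MORPH_CLOSE,np.ones((5,5))),.044),1))
# stop bar bolts etc
S=np.zeros_like(B);S[:,300:320]=B[:,300:320];S=cv2.morphologyEx(S,cv2.MORPH_CLOSE,np.ones((9,9)))
print('stop',np.round(rect('top',S,.024),1))
for c in ['top','scene']:
  r.read_camera(c)
  for t in ['gauge','bridge','stop']:
    for d in r.tip_of(c,t):
        print(c,t,d['score'],np.round(d['location'],1),np.round(back(c,[d['location'][::-1]],0)[0]*1000,1))
E
```

```text
red [172.6 413.7] [734.4 -59.1  92.9  79.8  17.2]
red [246.3 441.8] [ 561.7 -116.   124.1  102.6   87.4]
blue [211.8 336.6] 94 [643.9 121.3  13.6  36.7  88.4]
blue [211.6 349.5] 88 [643.2  94.1  13.6  32.2  88.3]
blue [252.3 310.5] 403 [552.2 183.6  22.1 108.1  86.6]
blue [287.9 340.8] 262 [473.4 115.8  42.4  42.1  88.7]
beam [559.  113.3  42.3 126.4  86.8]
stop [561.6 183.   22.1 126.9  86.6]
top gauge 0.68 [247.1 441.9] [ 560.3 -117.2    0. ]
top gauge 0.6 [172.9 412.7] [735.9 -58.4   0. ]
top gauge 0.46 [249.9 341.9] [559.5 111.9   0. ]
top bridge 0.89 [144.6 290.2] [812.3 226.9   0. ]
top bridge 0.74 [349.6 438.4] [330.1 -97.8   0. ]
top bridge 0.61 [249.3 343.4] [560.8 108.4   0. ]
top stop 0.72 [251.8 318.3] [556.5 166.2   0. ]
top stop 0.69 [138.1 268.6] [829.8 277.9   0. ]
top stop 0.65 [346.8 410.7] [337.7 -36.2   0. ]
top stop 0.24 [247.6 443.2] [ 559.1 -120.2    0. ]
scene gauge 0.71 [237.9 189.9] [732.2 -61.9   0. ]
scene gauge 0.55 [185.3 223.7] [ 574.7 -116.9    0. ]
scene bridge 0.88 [133.5 296.3] [ 328.3 -104.3    0. ]
scene bridge 0.8 [341.1 261.4] [822.4 220.4   0. ]
scene bridge 0.66 [229.6 305.8] [561.4 114.4  -0. ]
scene stop 0.96 [243.7 331.2] [558.5 180.8   0. ]
scene stop 0.88 [358.4 288.3] [818.5 281.6   0. ]
scene stop 0.77 [147.1 319.4] [332.3 -27.5   0. ]
```

```bash
cat >> h.py <<'E'
from scipy.spatial.transform import Rotation as Ro
TH=np.radians(86.6);O=np.array([.558,.1128])
bx=np.array([np.cos(TH),np.sin(TH)]);by=np.array([-bx[1],bx[0]])
def b2w(a,b): return O+bx*a+by*b
def w2b(p): d=np.asarray(p)[:2]-O; return np.array([d@bx,d@by])
def goal(a,b,z,yaw=0):
    """a,b in m bridge frame"""
    s=r.state();R0=np.array(s['tool_rot']);p=np.array(s['position'])
    t=np.r_[b2w(a,b),z]
    X=np.r_[bx,0];Y=np.r_[-by,0];Rg=Ro.from_rotvec([0,0,np.radians(yaw)]).as_matrix()@np.c_[X,Y,[0,0,-1]]
    d=R0.T@(t-p)*100; rv=Ro.from_matrix(R0.T@Rg).as_rotvec(degrees=True)
    print('t',round(s['time'],2),'at',p.round(4),'bridge',(w2b(p)*1000).round(1),'z',(p[2]*1000).round(1),'F',np.round(s['wrist_force'],1),'open',round(s['opening'],2))
    print('shift cm',d.round(2),'turn',rv.round(2))
E
python3 -c "
from h import *
goal(-.320,-.0173,.23)"
```

```text
t 0.7 at [0.2396 0.6311 0.2297] bridge [498.5 348.6] z 229.7 F [ 1.1  0.5 -0.2] open 1.0
shift cm [-5.938e+01 -6.717e+01 -3.000e-02] turn [ 0.    0.   72.61]
```

```bash
python3 -m inch '[[[-2,-3,0,0,0,7,0.4],[-4.5,-6,0,0,0,14,0.4],[-7,-9,0,0,0,21,0.4],[-10,-11.5,0,0,0,28,0.4],[-12,-14,0,0,0,35,0.4]]]'; python3 -c "
from h import *
goal(-.320,-.0173,.23)"
```

```text
time: 1.12
position: [0.3029, 0.4556, 0.2297]
tool_rot: [[-0.557, 0.83, 0.001], [0.83, 0.557, 0.0], [-0.0, 0.0, -1.0]]
wrist_force: [0.7, 0.1, 0.7]
opening: 0.693
t 1.12 at [0.3029 0.4556 0.2297] bridge [327.1 275. ] z 229.7 F [0.7 0.1 0.7] open 0.69
shift cm [-6.920e+01 -1.591e+01 -3.000e-02] turn [3.000e-02 0.000e+00 3.726e+01]
```

```bash
python3 -m inch '[[[-4,-1,0,0,0,7,0.4],[-8,-2,0,0,0,14,0.4],[-12,-3,0,0,0,21,0.4],[-16,-4,0,0,0,28,0.4],[-20,-4.6,0,0,0,35,0.4]]]'; python3 -c "
from h import *
goal(-.320,-.0173,.23)"
```

```text
time: 1.53
position: [0.376, 0.262, 0.2301]
tool_rot: [[0.025, 1.0, 0.001], [1.0, -0.025, 0.001], [0.001, 0.001, -1.0]]
wrist_force: [1.2, 0.4, 0.3]
opening: 0.601
t 1.53 at [0.376  0.262  0.2301] bridge [138.1 190.5] z 230.1 F [1.2 0.4 0.3] open 0.6
shift cm [-46.49  19.21   0.  ] turn [ 0.08 -0.04  1.95]
```

```bash
python3 -m inch '[[[-3.8,1.6,0,0,0,1,0.4],[-7.6,3.2,0,0,0,2,0.4],[-11.4,4.7,0,0,0,2,0.4],[-15.2,6.3,0,0,0,2,0.4],[-19,7.9,0,0,0,2,0.4]]]' >/dev/null; python3 -c "
from h import *
goal(-.320,-.0173,.23)"
```

```text
t 1.95 at [0.4503 0.068  0.2305] bridge [-51.2 104.8] z 230.5 F [-0.3  0.6  0.6] open 0.6
shift cm [-26.87  12.24   0.06] turn [ 0.14 -0.05 -0.06]
```

```bash
python3 -m inch '[[[-3.8,1.7,0,0,0,0,0.4],[-7.6,3.4,0,0,0,0,0.4],[-11.4,5.2,0,0,0,0,0.4],[-15.2,6.9,0,0,0,0,0.4],[-19,8.6,0,0,0,0,0.4]]]' >/dev/null;  python3 -m inch '[[[-3.5,1.6,2,0,0,0,0.4],[-6,3,4,0,0,0,0.4],[-7.9,3.7,6,0,0,0,0.4],[-7.9,3.7,9,0,0,0,0.4],[-7.9,3.7,9,0,0,0,0.4]]]' ; python3 -c "
from h import *
goal(-.320,-.0173,.016)
s=r.state();im=r.read_camera('wrist');cv2.imwrite('pics/w1.png',im)
R,B,W=masks(im)
for m in comps(R,1500): 
  q=rect('wrist',m,.01,s);print(np.round(q,1),w2b(np.array(q[:2])/1000)*1000)"
```

```text
time: 2.78
position: [0.5547, -0.2084, 0.135]
tool_rot: [[0.062, 0.998, -0.004], [0.998, -0.062, 0.003], [0.003, -0.004, -1.0]]
wrist_force: [-0.3, 0.5, -1.6]
opening: 0.605
t 2.78 at [ 0.5547 -0.2084  0.135 ] bridge [-320.9  -15.8] z 135.0 F [-0.3  0.5 -1.6] open 0.6
shift cm [ 0.05  0.2  11.9 ] turn [-0.22 -0.19 -0.18]
[ 565.4 -115.6  119.3  100.1   87.3] [-227.56628557  -20.95929264]
[730.7 -76.9  67.   44.7  16.4] [-179.13912067 -183.6669816 ]
```

View pics/w1.png

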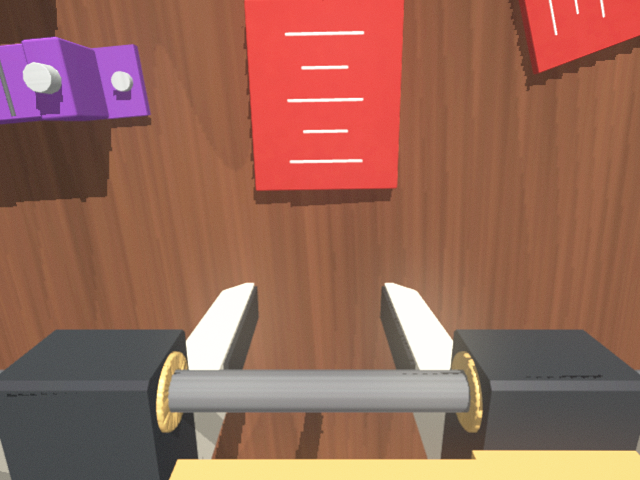

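The wrist view shows the plate ahead (rear edge at row 188, columns 257–397), squarely in front of both fingers, measuring 119×100 mm. Next I lower the hand behind it.

```bash
python3 -m inch '[[[0,0.5,3.5,0,0,0,0.4],[0,0.5,7,0,0,0,0.4],[0,0.5,10,0,0,0,0.4],[0,0.5,11.5,0,0,0,0.4],[0,0.5,12,0,0,0,0.4]]]' ; python3 -c "
from h import *
goal(-.30,-.020,.0145)"
```

```text
time: 3.25
position: [0.5598, -0.207, 0.0174]
tool_rot: [[0.061, 0.998, -0.003], [0.998, -0.061, 0.003], [0.003, -0.003, -1.0]]
wrist_force: [-0.6, -0.2, -0.3]
opening: 0.601
t 3.25 at [ 0.5598 -0.207   0.0174] bridge [-319.2  -20.7] z 17.4 F [-0.6 -0.2 -0.3] open 0.6
shift cm [ 1.92 -0.07  0.3 ] turn [-0.18 -0.18 -0.07]
```

```bash
python3 -m inch '[[[0.6,0,0.25,0,0,0,0.4],[1.2,0,0.25,0,0,0,0.4],[1.8,0,0.25,0,0,0,0.4],[2.4,0,0.25,0,0,0,0.4],[2.8,0,0.25,0,0,0,0.4]]]' ; python3 -c "
from h import *
goal(-.27,-.020,.0145)
s=r.state();im=r.read_camera('wrist');cv2.imwrite('pics/w2.png',im)
R,B,W=masks(im)
for m in comps(R,1500): 
  q=rect('wrist',m,.01,s);print(np.round(q,1),w2b(np.array(q[:2])/1000)*1000)"
```

```text
time: 3.67
position: [0.5623, -0.1787, 0.0167]
tool_rot: [[0.06, 0.998, -0.001], [0.998, -0.06, 0.002], [0.002, -0.001, -1.0]]
wrist_force: [0.0, -3.5, 2.6]
opening: 0.601
t 3.67 at [ 0.5623 -0.1787  0.0167] bridge [-290.7  -21.6] z 16.7 F [ 0.  -3.5  2.6] open 0.6
shift cm [ 2.07 -0.16  0.23] turn [-0.05 -0.11 -0.04]
[ 566.2 -113.2  111.1   99.6   86.5] [-225.10150141  -21.59756389]
```

View pics/w2.png

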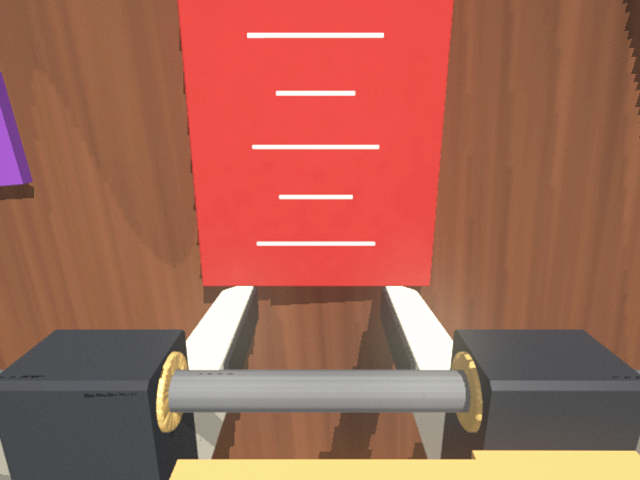

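```bash
python3 -m inch '[[[0.6,-0.08,0,0,0,0,0.4],[1.2,-0.18,0,0,0,0,0.4],[1.8,-0.28,0,0,0,0,0.4],[2.4,-0.38,0,0,0,0,0.4],[3,-0.48,0,0,0,0,0.4]]]' ; python3 -c "
from h import *
goal(-.25,-.020,.0165)
s=r.state();im=r.read_camera('wrist');cv2.imwrite('pics/w3.png',im)
im=r.read_camera('top');cv2.imwrite('pics/t3.png',im)
R,B,W=masks(im)
for m in comps(R,500): 
  q=rect('top',m,.01,s);print(np.round(q,1),w2b(np.array(q[:2])/1000)*1000)"
```

```text
time: 4.13
position: [0.5593, -0.1476, 0.0168]
tool_rot: [[0.06, 0.998, -0.001], [0.998, -0.06, 0.002], [0.002, -0.001, -1.0]]
wrist_force: [0.6, -4.0, 4.5]
opening: 0.603
t 4.13 at [ 0.5593 -0.1476  0.0168] bridge [-259.8  -16.7] z 16.8 F [ 0.6 -4.   4.5] open 0.6
shift cm [0.98 0.33 0.03] turn [-0.04 -0.12 -0.04]
[734.7 -59.   92.6  79.4  16.3] [-160.97039481 -186.56771067]
[560.5 -75.3 120.2 103.1  86.6] [-187.65922139  -13.63043057]
```

View pics/w3.png

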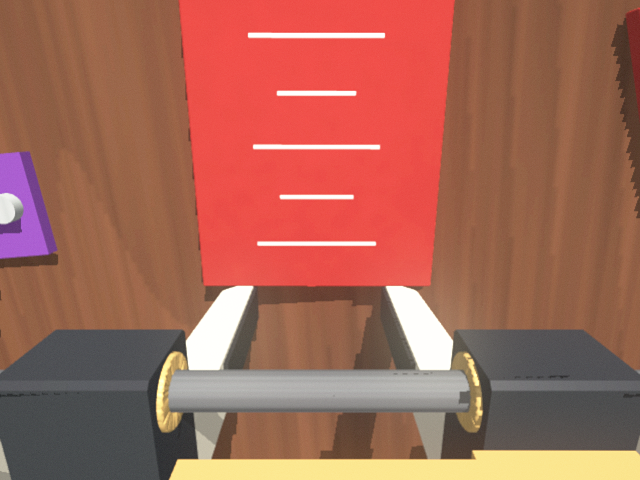

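View pics/t3.png

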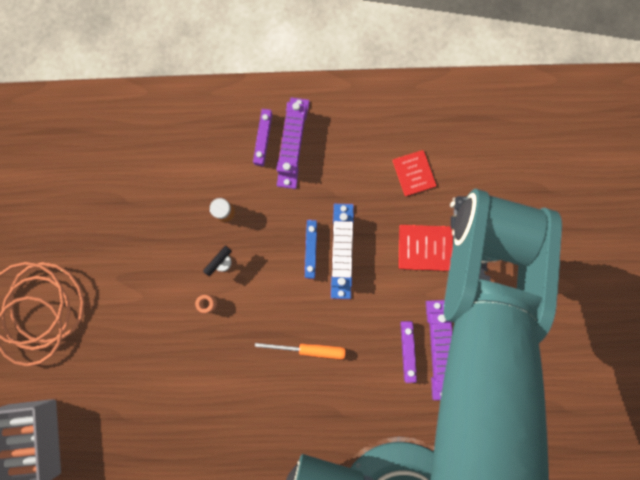

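The plate hasn't shifted in the wrist view (edge at row 287, columns 203–431), so it sticks to both fingers and tracks the diagonal. The top view shows it at (425,247), still clear of the bridge.

```bash
python3 -m inch '[[[0.7,-0.1,0,0,0,0,0.4],[1.4,-0.21,0,0,0,0,0.4],[2.1,-0.32,0,0,0,0,0.4],[2.8,-0.43,0,0,0,0,0.4],[3.5,-0.54,0,0,0,0,0.4]]]' | tail -2;python3 -m inch '[[[0.7,-0.1,0,0,0,0,0.4],[1.4,-0.21,0,0,0,0,0.4],[2.1,-0.32,0,0,0,0,0.4],[2.8,-0.43,0,0,0,0,0.4],[3.5,-0.54,0,0,0,0,0.4]]]' | tail -2; python3 -c "
from h import *
goal(-.15,-.003,.0165)
s=r.state();im=r.read_camera('wrist');cv2.imwrite('pics/w4.png',im)
im=r.read_camera('top');cv2.imwrite('pics/t4.png',cv2.resize(im[160:320,260:480],None,fx=3.6,fy=3.6,interpolation=cv2.INTER_CUBIC))
R,B,W=masks(im)
for m in comps(R,500): 
  q=rect('top',m,.01,s);print(np.round(q,1),w2b(np.array(q[:2])/1000)*1000)"
```

```text
wrist_force: [-0.3, -2.9, -0.6]
opening: 0.599
wrist_force: [0.1, -1.9, -0.6]
opening: 0.601
t 5.07 at [ 0.5519 -0.0747  0.0163] bridge [-187.5   -5. ] z 16.3 F [ 0.1 -1.9 -0.6] open 0.6
shift cm [ 3.75 -0.2  -0.01] turn [-0.14 -0.2   0.01]
[734.3 -59.2  93.1  79.5  16.9] [-161.19855755 -186.21379794]
[554.1   5.9  97.9 103.4  86.4] [-106.98120454   -2.4823374 ]
```

View pics/w4.png

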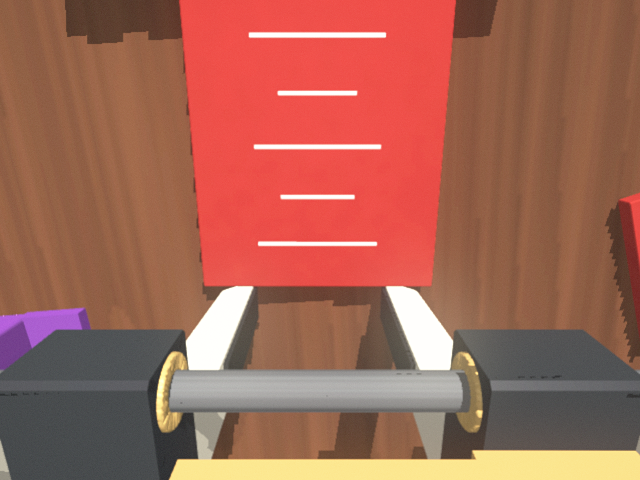

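View pics/t4.png

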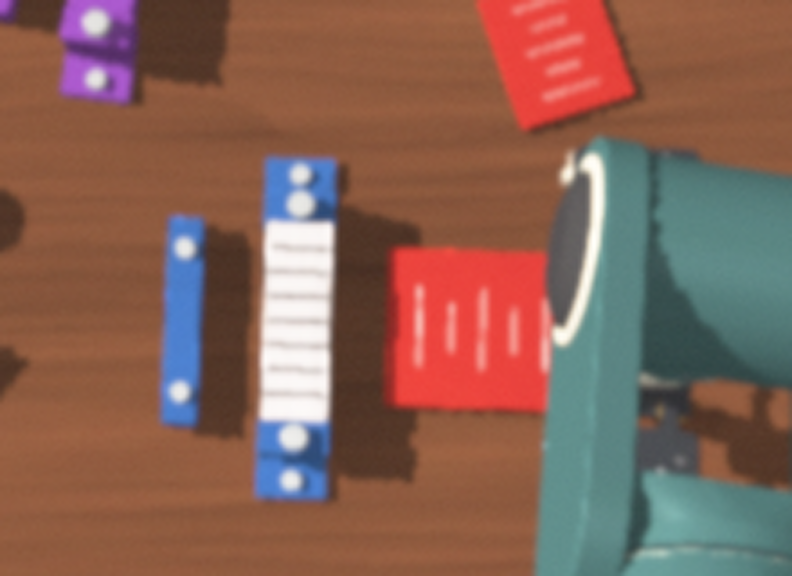

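The plate is square, lies about 2.5 mm off the centre line, and its leading edge is about 40 mm before the beam. I finish the small lateral correction while continuing the push.

```bash
python3 -m inch '[[[0.6,-0.07,0,0,0,0,0.4],[1.2,-0.15,0,0,0,0,0.4],[1.8,-0.22,0,0,0,0,0.4],[2.4,-0.27,0,0,0,0,0.4],[3,-0.27,0,0,0,0,0.4]]]' | tail -2; python3 -c "
from h import *
goal(-.15,-.003,.0165)
s=r.state();im=r.read_camera('wrist');cv2.imwrite('pics/w5.png',im)
im=r.read_camera('top');cv2.imwrite('pics/t5.png',cv2.resize(im[160:320,260:480],None,fx=3.6,fy=3.6,interpolation=cv2.INTER_CUBIC))
R,B,W=masks(im)
for m in comps(R,500): 
  q=rect('top',m,.01,s);print(np.round(q,1),w2b(np.array(q[:2])/1000)*1000)"
```

```text
wrist_force: [-0.1, -2.9, -0.9]
opening: 0.6
t 5.58 at [ 0.5508 -0.0436  0.0163] bridge [-156.5   -2.1] z 16.3 F [-0.1 -2.9 -0.9] open 0.6
shift cm [ 0.65  0.09 -0.01] turn [-0.15 -0.22  0.06]
[734.3 -59.2  93.3  79.3  16.7] [-161.23492729 -186.19235758]
[553.4  38.3  88.5 102.7  88.2] [-74.63436388   0.13583528]
```

View pics/w5.png

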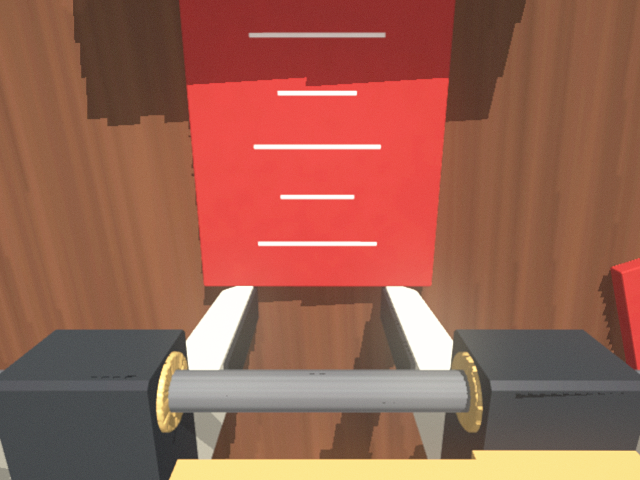

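View pics/t5.png

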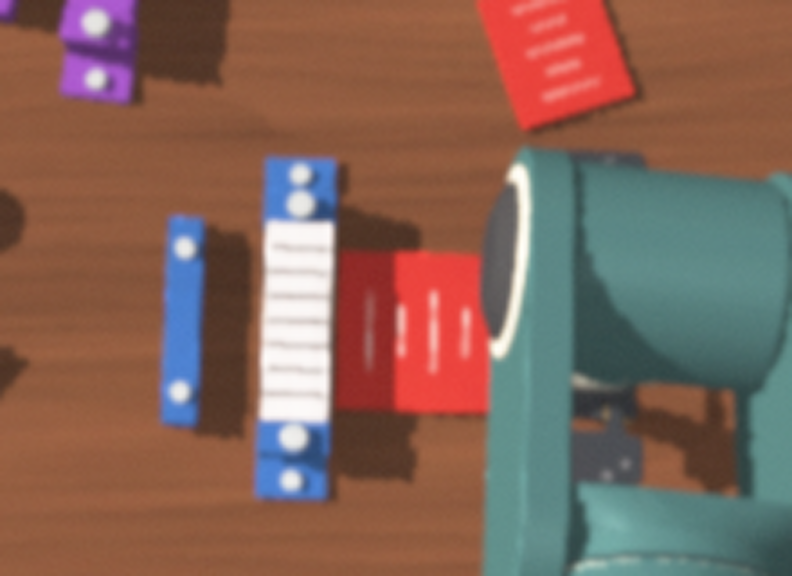

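The plate is centred (lateral 0.1 mm by the top camera) and its front is at the entry. Now a straight push in, watching the forces.

```bash
python3 -m inch '[[[0.6,0,0,0,0,0,0.4],[1.2,0,0,0,0,0,0.4],[1.8,0,0,0,0,0,0.4],[2.4,0,0,0,0,0,0.4],[3,0,0,0,0,0,0.4]]]' | tail -2; python3 -c "
from h import *
goal(-.0675,-.0025,.0165)
s=r.state();im=r.read_camera('wrist');cv2.imwrite('pics/w6.png',im)"
```

```text
wrist_force: [-0.4, -1.6, -1.3]
opening: 0.604
t 6.1 at [ 0.5526 -0.0126  0.0164] bridge [-125.5   -2.1] z 16.4 F [-0.4 -1.6 -1.3] open 0.6
shift cm [5.8  0.05 0.02] turn [-0.16 -0.25  0.1 ]
```

View pics/w6.png

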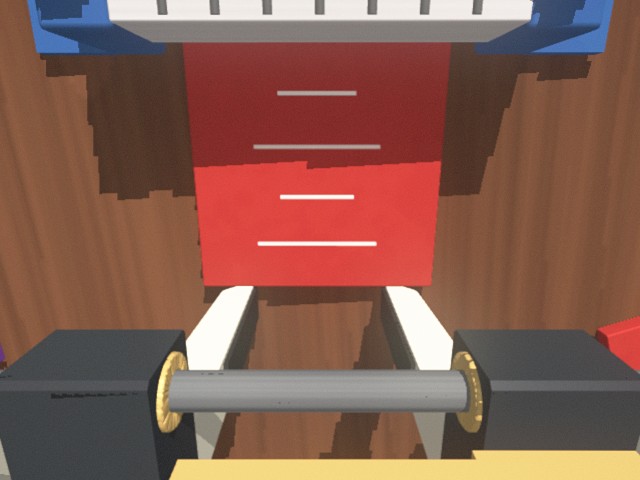

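Seen by the wrist camera, the bridge feet span columns 37–607 (centre 322) and the plate is centred at 317. So it is aligned within 2 mm and parallel, and I continue.

```bash
python3 -m inch '[[[0.6,0,0,0,0,0,0.4],[1.2,0,0,0,0,0,0.4],[1.8,0,0,0,0,0,0.4],[2.4,0,0,0,0,0,0.4],[3,0,0,0,0,0,0.4]]]' | tail -2; python3 -m inch '[[[0.4,0,0,0,0,0,0.4],[0.8,0,0,0,0,0,0.4],[1.2,0,0,0,0,0,0.4],[1.6,0,0,0,0,0,0.4],[1.9,0,0,0,0,0,0.4]]]' | tail -2;python3 -c "
from h import *
goal(-.0675,-.0025,.0165)
s=r.state();im=r.read_camera('wrist');cv2.imwrite('pics/w7.png',im)"
```

```text
wrist_force: [-0.6, -2.1, -1.4]
opening: 0.604
wrist_force: [-0.6, -2.1, -0.7]
opening: 0.598
t 6.98 at [0.5555 0.0382 0.0167] bridge [-74.6  -2. ] z 16.7 F [-0.6 -2.1 -0.7] open 0.6
shift cm [0.71 0.06 0.02] turn [-0.16 -0.28  0.12]
```

View pics/w7.png

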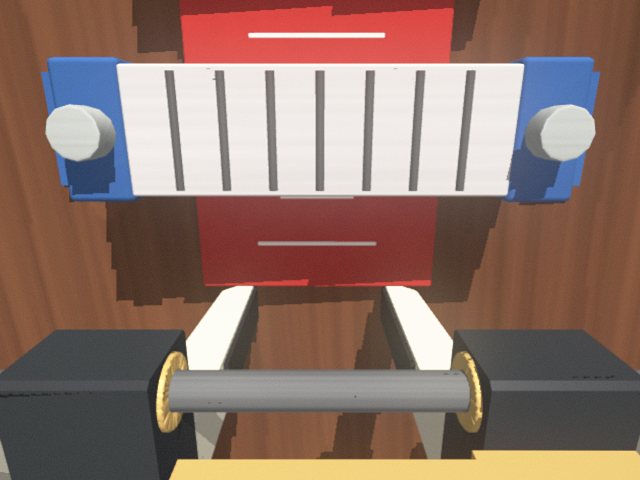

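The plate passes under the beam with its far end coming out at row 0. About 7 mm remain, so I creep until the force rises.

```bash
python3 -m inch '[[[0.15,0,0,0,0,0,0.4],[0.3,0,0,0,0,0,0.4],[0.45,0,0,0,0,0,0.4],[0.55,0,0,0,0,0,0.4],[0.6,0,0,0,0,0,0.4]]]' |grep -E "pos|force";python3 -m inch '[[[0.05,0,0,0,0,0,0.4],[0.1,0,0,0,0,0,0.4],[0.15,0,0,0,0,0,0.4],[0.2,0,0,0,0,0,0.4]]]' |grep -E "pos|force"
```

```text
position: [0.5559, 0.0443, 0.0167]
wrist_force: [-0.2, -8.1, -0.4]
position: [0.5559, 0.0445, 0.0168]
wrist_force: [-1.4, -19.8, -0.1]
```

The force rose to 20 N with the TCP stopped at −68 mm, where it should be for a plate fully home (−67.5). I back off and check.

```bash
python3 -m inch '[[[-0.3,0,0,0,0,0,0.4],[-1,0,0,0,0,0,0.4],[-2,0,0,0,0,0,0.4],[-4,0,0,0,0,0,0.4],[-5,0,-2,0,0,0,0.4]]]' |grep -E "pos|force"; python3 -m inch '[[[0,0,-4,0,0,0,0.4],[0,0,-8,0,0,0,0.4],[0,0,-12,0,0,0,0.4],[2,0,-15,0,0,0,0.4],[4,0,-15,0,0,0,0.4]]]' |grep -E "pos|force"
python3 -c "
from h import *
s=r.state();im=r.read_camera('wrist');cv2.imwrite('pics/w8.png',im)
im=r.read_camera('scene');cv2.imwrite('pics/s8.png',cv2.resize(im[150:300,220:420],None,fx=4,fy=4,interpolation=cv2.INTER_CUBIC))"
```

```text
position: [0.5511, -0.0069, 0.0336]
wrist_force: [-0.3, 0.9, -0.7]
position: [0.5565, 0.0322, 0.1911]
wrist_force: [0.6, 0.7, 0.8]
```

View pics/w8.png

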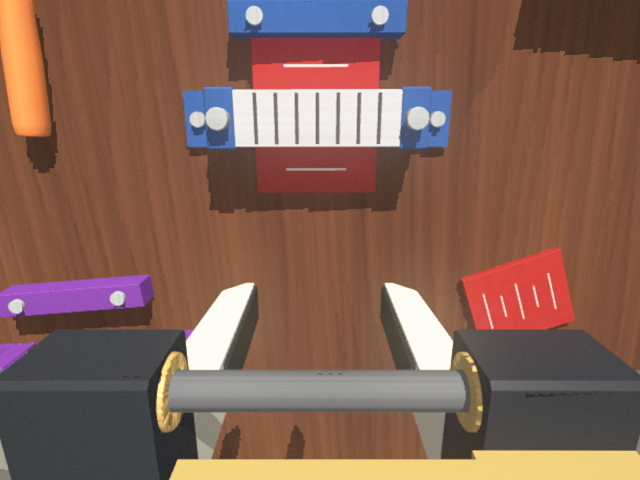

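View pics/s8.png

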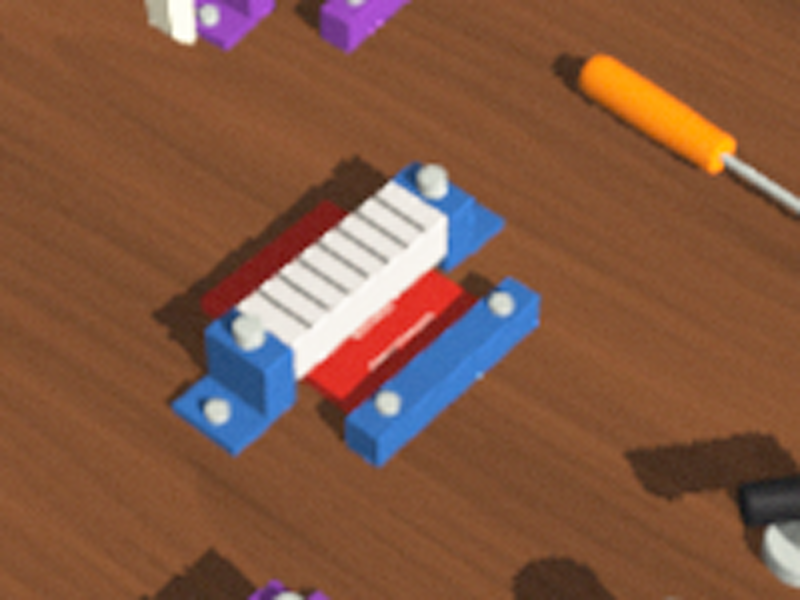

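Both pictures show the plate under the beam, with its front at the stop bar (wrist: columns 251–380, row 37) and no gap that can be seen. I move closer and measure the junction.

```bash
python3 -m inch '[[[2,0,0,0,0,0,0.4],[4,0,0,0,0,0,0.4],[4,0,0,0,0,0,0.4],[4,0,0,0,0,0,0.4]]]' |grep -E "pos|force"
cat > chk.py <<'E'
from h import *
import sys
n=sys.argv[1]
s=r.state();im=r.read_camera('wrist');cv2.imwrite(f'pics/{n}.png',im)
h=cv2.cvtColor(im,cv2.COLOR_BGR2HSV);H,S,V=[x.astype(int) for x in cv2.split(h)]
red=((H<8)|(H>172))&(S>170)&(V>40); blue=(H>98)&(H<125)&(S>110)
white=(S<60)&(V>120)
f=[];b=[];g=[]
for c in range(200,440,3):
    rr=np.where(red[:300,c])[0]
    if len(rr)<30: continue
    t=rr.min();u=rr.max();bl=np.where(blue[:t+1,c])[0]
    f.append((c,t));b.append((c,u))
    if len(bl): g.append((c,t-bl.max()-1))
print('gap px',g[::4])
cols=[c for c,_ in b];lo,hi=min(cols)+6,max(cols)-6
for nm,e in (('front',f),('rear',b)):
    e=[x for x in e if lo<x[0]<hi]
    P=back('wrist',e,.01,s)[:,:2]
    B=np.array([w2b(p) for p in P])*1000
    k=np.polyfit(B[:,1],B[:,0],1);print(nm,'x at y=0: %.1f'%k[1],'slope deg %.2f'%np.degrees(np.arctan(k[0])),'y',B[:,1].min().round(1),B[:,1].max().round(1),'res',np.std(B[:,0]-np.polyval(k,B[:,1])).round(2))
x0,x1=max(0,min(c for c,_ in f)-20),max(c for c,_ in f)+20
t=int(np.median([x for _,x in f]))
cv2.imwrite(f'pics/{n}z.png',cv2.resize(im[max(0,t-30):t+50,x0:x1],(800,int(800*min(t+50,80+0*t)/(x1-x0))),interpolation=cv2.INTER_NEAREST))
E
python3 chk.py w9
```

```text
position: [0.5571, 0.0736, 0.1845]
wrist_force: [-0.4, -0.1, -0.2]
gap px []Traceback (most recent call last):
  File "chk.py", line 16, in <module>
    cols=[c for c,_ in b];lo,hi=min(cols)+6,max(cols)-6
                                ~~~^^^^^^
ValueError: min() iterable argument is empty
```

View pics/w9.png

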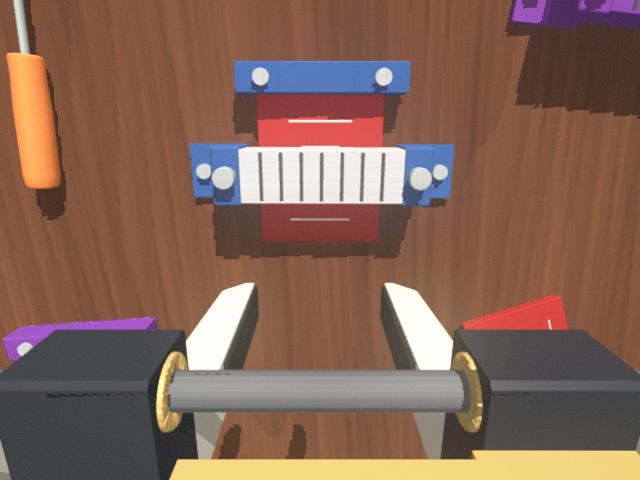

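```bash
python3 - <<'E'
import cv2
im=cv2.imread('pics/w9.png')
print(im[88:112,300].tolist()); print(im[225,300],im[236:246,300].tolist())
print(cv2.cvtColor(im,cv2.COLOR_BGR2HSV)[[110,225],[300,300]])
E
sed -i 's/S>170)&(V>40)/S>190)\&(V>70)\&((im[:,:,1]<0.3*im[:,:,2]))/' chk.py; sed -i 's/if len(rr)<30/if len(rr)<20/' chk.py; python3 chk.py w10
```

```text
[[187, 122, 87], [190, 121, 88], [189, 123, 89], [178, 115, 85], [130, 83, 67], [100, 70, 70], [74, 63, 116], [59, 56, 135], [59, 55, 136], [61, 57, 136], [57, 56, 135], [59, 55, 135], [58, 57, 135], [59, 57, 136], [62, 56, 137], [61, 58, 138], [58, 55, 135], [62, 60, 140], [60, 57, 138], [65, 61, 140], [63, 62, 140], [60, 58, 139], [61, 60, 138], [62, 61, 140]]
[ 58  64 133] [[52, 56, 128], [50, 53, 127], [54, 58, 128], [51, 56, 128], [51, 57, 126], [52, 60, 107], [55, 65, 92], [50, 63, 88], [51, 60, 87], [56, 67, 91]]
[[  0 144 138]
 [  2 144 133]]
gap px []Traceback (most recent call last):
  File "chk.py", line 16, in <module>
    cols=[c for c,_ in b];lo,hi=min(cols)+6,max(cols)-6
                                ~~~^^^^^^
ValueError: min() iterable argument is empty
```

```bash
python3 - <<'E'
t=open('chk.py').read().split('\n')
t=[("red=im[:,:,2]>1.6*np.maximum(im[:,:,0],im[:,:,1]).astype(float); blue=im[:,:,0]>1.2*im[:,:,2].astype(float)" if l.startswith('red=') else l) for l in t]
t=[l.replace("white=","#") for l in t]
s='\n'.join(t).replace("red[:300,c]","red[60:260,c]").replace("t=rr.min();u=rr.max()","rr=rr+60;t=rr.min();u=rr.max()").replace("(800,int(800*min(t+50,80+0*t)/(x1-x0)))","(800,400)").replace("range(200,440,3)","range(258,384,2)")
open('chk.py','w').write(s)
E
python3 chk.py w11
```

```text
gap px [(258, np.int64(1)), (266, np.int64(1)), (274, np.int64(1)), (282, np.int64(1)), (290, np.int64(1)), (298, np.int64(1)), (306, np.int64(1)), (314, np.int64(1)), (322, np.int64(1)), (330, np.int64(1)), (338, np.int64(1)), (346, np.int64(1)), (354, np.int64(1)), (362, np.int64(1)), (370, np.int64(1)), (378, np.int64(1))]
front x at y=0: 60.2 slope deg -0.15 y -44.6 39.5 res 0.0
rear x at y=0: -58.5 slope deg -0.26 y -49.6 43.6 res 0.0
```

View pics/w11z.png

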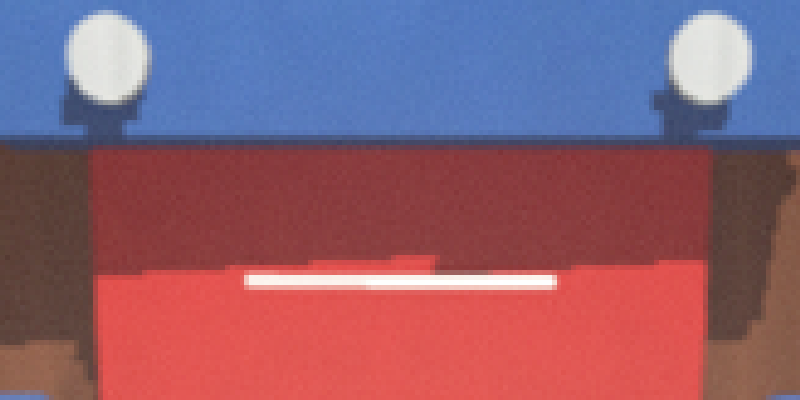

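The enlarged view shows the plate's front edge meeting the stop bar with a uniform 1 px transition across its full width, which is just the bar's own shaded face. It is square within about 0.2°. I raise the hand, take a last look at the bystanders and hand in.

```bash
python3 -m inch '[[[-3,0,-3,0,0,0,0.4],[-6,0,-5,0,0,0,0.4],[-10,0,-6,0,0,0,0.4],[-13,0,-6,0,0,0,0.4],[-13,0,-6,0,0,0,0.4]]]' |grep -E "pos|force"
python3 -m inch '[[[0,0,0,0,0,0,0.4],[0,0,0,0,0,0,0.4],[0,0,0,0,0,0,0.4]]]' |grep -E "pos|force"
python3 -c "
from h import *
cv2.imwrite('pics/t12.png',r.read_camera('top'));print(r.state()['time'])"
```

```text
position: [0.5498, -0.062, 0.2454]
wrist_force: [0.1, -0.6, 0.1]
position: [0.5497, -0.0618, 0.2452]
wrist_force: [0.4, 1.1, -0.9]
9.9167
```

View pics/t12.png

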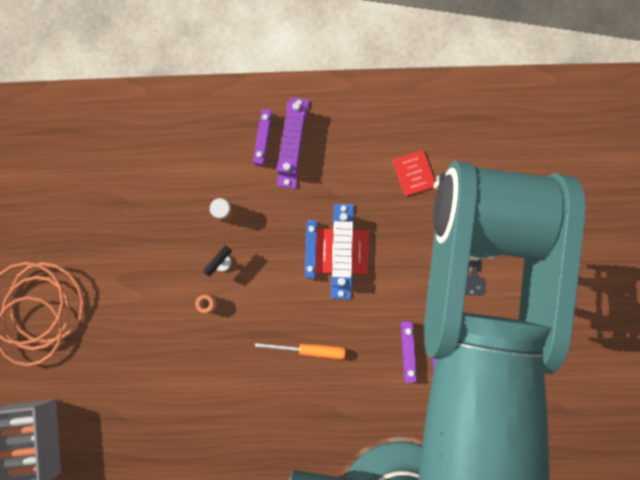

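The plate is home at (342,250), and the jar, clamp screw, bushing, driver and small plate show at the same pixels as at the start.

```bash
python3 -c "
from plant import r
print(r.hand_in())"
```

```text
the job is handed in; nothing more can be done
None
```

The red gauge plate is under the blue-cheeked bridge, with its leading edge against the stop bar. I pushed it there with two part-open fingers, flat on the bench all the way. The diagonal first part of the push took out its roughly 17–21 mm sideways offset. I handed the job in at about 10 s of the 72 s allowed.

**Final checks:**
- **Stop contact:** the push force rose to about 20 N as the plate stopped, with the hand within 1 mm of where a fully home plate should leave it.
- **Leading edge:** the wrist camera put it at 60.2 mm (60 expected), square within about 0.2°. No gap showed across its width.
- **Side to side:** the plate sits a few millimetres off the centre line, inside the 10 mm of clearance on each side.
- **Other things on the bench:** the jar, bushing, clamp screw, driver and small plate looked unmoved in the last top picture. The arm partly hid one of the purple bridges.
- **Hand:** it finished clear, about 0.24 m up, with only about 1 N of sensor noise on the wrist.

**Disagreement:** the top camera and the wrist/arm readings differed by about 3–4 mm sideways. I allowed for that while steering.

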